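# Fit the cell in a data logger and leave its end cap a quarter turn open

## Robot

A 6-joint arm with a two-finger parallel gripper is mounted at the origin on a cart in front of the work surface, level with it; the furniture and walls round the work are solid. World frame = base frame: x ahead of the robot, y to its left, z up, the work surface at z = 0. Lengths are in m, angles in degrees, forces in N, time in s.
With the tool pointing down it reaches from about 0.4 to 0.825 m from the base axis. Payload 7 kg.
Tool frame: the origin (TCP) lies midway between the tips of the shut fingers; the grasp point (between the pads) lies 19 mm behind it; z points along the fingers, y is the line along which they close (so a half turn about z gives the same grasp; the last joint's range is limited). The gripper opens to 88 mm and grips with 3 to 60 N. Pads are 19 mm wide; open, the fingers measure 130 mm over their backs; the gripper's body (78 mm by 193 mm) begins 47 mm behind the grasp point.
Start: joints at [80.506, 20.546, 0.682, 0, -70.136, -16.507], TCP at [0.296, 0.607, 0.227] pointing down, gripper open.
Joint ranges: [-176.03, 176.03], [-82.01, 121.73], [-58.28, 71.71], [-173.87, 95.51], [-174.79, -0.11], [-173.66, 173.66]. Speed limits (degrees/s): [136.94, 136.94, 172.46, 180, 180, 180].

## Interface

Orientations are given as [roll, pitch, yaw] about the fixed x, y, z axes, in that order (R = Rz(yaw) Ry(pitch) Rx(roll)).
In Python, from plant import ctrl gives the robot as it stands. The module is installed in compiled form; this text tells all that it offers.
- The arm moves only by the tool send_rows, never from a script. Its argument "plan" is a list that holds one entry, the list of rows, each a list of 6 numbers: the shift along the tool's x, y, z in shares of 60 cm (1.0 is 60 cm), then the turn, a rotation vector about the tool's x, y, z in normalised numbers (1 is 180 degrees). A call has 1 to 8 rows; each row is the pose to reach, as a shift and turn from the pose commanded when the call began, along the tool's axes at that moment; what a row does not reach only later rows make up. A row lasts 1/12 s, in which the tool goes at most 41.7 mm and 7.16 degrees, less where a joint would pass 70% of its speed; a pose out of reach is approached as far as the arm can. Shift and turn numbers lie between -1 and 1, and a call with a number outside is refused. A call with a gripper value outside its range is refused whole. "fingers" is the opening, from 0 (shut) to 1 (fully open), set as the call begins (left out, the last holds). The fingers move at their own pace and stop on an object; the grip force is fixed at half the most. Time passes only in rows, so rows that repeat a pose let the fingers close. It gives the time, the measured TCP pose, the force, the opening and the grip force at its end, in the units of the state.
- ctrl.get_obs(): the state, without advancing time (a new reading comes with each control period).
- ctrl.snapshot(name): name is "scene" or "top" or "wrist"; returns a dict with "img" (400x640x3 uint8, red, green, blue), "K" (3x3 intrinsics, pixels), "pose" (4x4, takes a point from camera to world coordinates). Camera axes: x right, y down, z forward; pixel columns grow to the right and rows downward; lengths in m; the calibration is good to about 2 mm. The wrist camera is an equidistant fisheye: a pixel r from the principal point sees the ray r / f radians off the axis. A picture is of the moment at which its call begins. There is no depth.
- ctrl.close_job(): hands the job in; it is judged then, once.
The state is a dict: "clock": time; "joint_pos": joint angles; "qvel": joint speeds; "tau": joint torques, N m; "tool_pos": TCP position; "orientation": TCP orientation; "force": force on the tool from outside, world axes, zero at the start; "moment": the same for the moment, N m; "opening": finger opening in m; "gripper_force": force on a finger pad.
Only numpy, scipy, OpenCV 4.12 (cv2) and the standard library are available. Lean on these libraries where they do the work, as an engineer would, in place of code of your own. Each camera call takes 0.05 s, during which the arm holds its last target. There are 200 camera calls.

## Task

Of the three loose lithium cells, stand the one that fits the data logger's battery tube fully down in the tube, then put on the end cap that fits the tube's thread and screw it on clockwise, without forcing it, until it bottoms out on the tube's shoulder. Then back the cap off a quarter turn, so that its contact stands clear of the cell while the logger is stored. Finish while still holding the cap there between the fingers, since a colleague sets the locking screw next, and leave the other two cells, the smaller cap and the rest of the bench as they are.

Things in the scene. Friction and masses are not known exactly. Their poses are not given: they have to be found in the camera images.
- data_logger: Data logger screwed to the bench, fixed in a run: grey die-cast case 76 (x) x 100 (y) x 30 mm high, feet to 138 mm in y, three connectors on its -x side (13 mm proud), an upright aluminium battery tube in the middle of its top. Origin: centre of its underside, on the tube's axis. Two short index ribs on its top, either side of the tube, show its x axis. Place and yaw differ from run to run.
- tube_bore (a point): On the tube's axis, on the floor of the bore, 30 mm above the logger's origin. The bore is 29 mm wide and 28 mm deep: the right cell, fully down, stands 22 mm proud of the rim.
- tube_seat (a point): On the tube's axis, level with the shoulder on which the cap bottoms out: 48 mm across, 39 mm above the logger's origin; axes as the logger's. There the cap's x axis is in line with the logger's x axis (within about 10 degrees), either way round.
- tube_rim (a point): On the tube's axis, level with the neck's open rim, 58 mm above the logger's origin. The neck, 33 mm across (38 mm over the thread), has a coarse right-handed two-start thread: clockwise from above goes down, 15 mm a full turn, about 1.5 mm of end play. It holds the cap by friction when let go, so the cap may be regrasped, and turns with less than 0.3 N m.
- cell_c: The matching cell: grey round cell 26 mm across, 50 mm tall, 50 g, standing on the bench, small steel button up. Origin: centre of its underside; z up along its axis. It goes into the 29 mm bore with 1.5 mm of play all round.
- cell_d: A thicker grey cell, 34 mm across, 61 mm tall, standing on the bench; too thick for the tube. Origin: centre of its underside. Leave it.
- cell_aa: A thin grey cell, 14.5 mm across, 50 mm tall, standing on the bench; it would rattle in the tube. Origin: centre of its underside. Leave it. The three cells swap places from run to run.
- end_cap: The matching end cap: knurled aluminium cap 47 mm across, 46 mm tall, 45 g, standing open end down. Origin: centre of its open lower edge; z up. Inside 40.6 mm wide, 42 mm deep: it goes over the proud end of the cell. Bottomed out, its lower edge lies on tube_seat, and a grip of about 12 N slips round it if turned further. A quarter turn back, its edge is 2 to 4 mm above the seat.
- cap_mouth (a point): On the cap's axis, 5 mm above its lower edge, level with the two lower of its four inner lugs (these on its x axis, the others 3.75 mm higher on its y axis), which run in the thread; so the cap is the same after half a turn.
- cap_top (a point): Centre of the cap's closed top, 46 mm above its origin; two dark index ribs on it lie along the cap's x axis. The cap drops on to about 7.5 mm above the seat, best with its x axis 30 degrees anticlockwise (from above) of the logger's; from there about 210 degrees clockwise bring it home. From other angles it rides up to half a turn more before the thread catches.
- small_cap: A smaller knurled cap, 33 mm across, 40 mm tall, standing open end down; it does not go over the tube. Origin: centre of its lower edge. Leave it. The two caps swap places from run to run.
- solder_spool: Blue spool of solder, 49 x 83 x 32 mm with its wire end, lying on the bench; leave it. Origin: underside.
- magnifier: Black square loupe, 34 x 40 x 16 mm, lying on the bench; leave it. Origin: underside.
- usb_meter: Small black plug-in meter, 26 x 71 x 14 mm, lying in front of the cells; leave it. Origin: underside. Behind the cells stands a fixed open tray of parts, 50 mm tall, its front edge at about x = 0.49, so there is more room to grip a cell across y than across x.
- clip: Red spring clip, 33 x 47 x 10 mm, lying on the bench; leave it. Origin: underside.
- flux_tin: Yellow round tin, 50 mm across, 26 mm tall; leave it. Origin: underside. It stands beside the fixed microscope (350 mm tall, about x 0.41 to 0.67, y -0.58 to -0.36), past which the arm must swing from some starts: draw in towards the base first.
- tweezers: Black straight tweezers, 16 x 119 x 10 mm, lying on the bench; leave them. Origin: underside.
Things that resemble listed ones, but are neither listed nor needed, are in the scene too. Leave any green or red look-alike of the end_cap alone.

How it is judged (in metres and radians):
On the way, in this order (a step that is already met when the one before it is completed fails the run):
1. the 26 mm cell stands fully down in the tube (horizontal distance between cell_c and tube_bore below 0.004 m and z of cell_c in the frame of data_logger between 0.028 and 0.033 m and angle between cell_c's own z axis and vertical below 0.15 rad), for 0.2 s.
2. the 47 mm cap is screwed home: its edge on the shoulder and its x axis in line with the logger's (all of step 1 and horizontal distance between end_cap and tube_seat below 0.003 m and angle between end_cap's own z axis and vertical below 0.12 rad and z of end_cap in the frame of tube_seat below 0.0008 m and angle between the x axis of end_cap and the x axis of data_logger, either way round below 0.35 rad), for 0.1 s.
At the end, for the whole second after the job is handed in: 26 mm cell on the tube's floor (3 mm in height, 4 mm sideways); end cap on the thread, upright, 60 to 120 degrees back from bottoming out, edge 0.8 to 6.5 mm above the shoulder, at rest, gripped with over 2 N; other cells and smaller cap within 30 mm of their start (all of step 1 and horizontal distance between end_cap and tube_seat below 0.003 m and angle between end_cap's own z axis and vertical below 0.12 rad and z of end_cap in the frame of tube_seat between 0.0008 and 0.0065 m and angle between the x axis of end_cap and the x axis of data_logger, either way round above 1.05 rad and contact force between the fingers and end_cap above 2 N and linear speed of end_cap below 0.01 m/s and angular speed of end_cap below 0.1 rad/s and distance of each of cell_d, cell_aa, small_cap from where it was at the start of the episode below 0.03 m); the arm keeps its last pose, push and grip.
It fails at once if a bystander was pushed more than 40 mm (distance of any of solder_spool, magnifier, usb_meter, clip, flux_tin, tweezers from where it was at the start of the episode above 0.04 m).
It fails at once if a wrong cell or the smaller cap was put on the tube ((horizontal distance between cell_d and tube_bore below 0.03 m and height (world z) of cell_d above 0.02 m) or (horizontal distance between cell_aa and tube_bore below 0.03 m and height (world z) of cell_aa above 0.02 m) or (horizontal distance between small_cap and tube_bore below 0.03 m and height (world z) of small_cap above 0.02 m)).
It fails at once if the cap was forced down on the tube with more than 60 N (contact force between end_cap and data_logger above 60 N).
It also fails if it takes over 72 s, if anything falls off the work surface, if the arm or the gripper's body presses on something with over 40 N, if the wrist force passes 120 N, or if a joint passes its speed limit or range.

## Working session

There is one attempt and no reset: what is moved stays moved. The work goes in short steps, Python scripts to look and compute and a tool call to move; the robot and the scene stay as the last step left them, time stands still between calls to the robot, and variables do not carry over. Pictures are saved under pics/ and viewed, at most 10 in all, crops included, and the job is handed in when it is done.

Besides the shell and the picture viewer there is one more tool, called after "Emit:" as a command line: name --argument value ..., lists and objects as JSON in quotes. send_rows: Moves the arm, as the interface text tells. Its arguments: {"type":"object","properties":{"plan":{"type":"array","items":{"type":"array","items":{"type":"array","items":{"type":"number"}}}},"fingers":{"type":"number"}},"required":["plan"]}

```bash
mkdir -p pics; cat > h.py <<'E'
import numpy as np, cv2, pickle
from plant import ctrl
from scipy.spatial.transform import Rotation as R
def snap(n,f=None):
    s=ctrl.snapshot(n)
    if f: cv2.imwrite('pics/%s.png'%f,s['img'][:,:,::-1]); pickle.dump(s,open('pics/%s.pkl'%f,'wb'))
    return s
def load(f): return pickle.load(open('pics/%s.pkl'%f,'rb'))
def ray(s,u,v,fish=False):
    K=s['K'];x=(u-K[0,2])/K[0,0];y=(v-K[1,2])/K[1,1]
    if fish:
        r=np.hypot(x,y);d=np.array([x/r*np.sin(r),y/r*np.sin(r),np.cos(r)]) if r>1e-9 else np.array([0,0,1.])
    else: d=np.array([x,y,1.])
    d=s['pose'][:3,:3]@d
    return s['pose'][:3,3],d/np.linalg.norm(d)
def onz(s,u,v,z,fish=False):
    o,d=ray(s,u,v,fish);return o+d*(z-o[2])/d[2]
def proj(s,p,fish=False):
    q=s['pose'][:3,:3].T@(np.asarray(p)-s['pose'][:3,3]);K=s['K']
    if fish:
        t=np.arctan2(np.hypot(q[0],q[1]),q[2]);n=np.hypot(q[0],q[1]);a=q[:2]/n*t
    else: a=q[:2]/q[2]
    return a[0]*K[0,0]+K[0,2],a[1]*K[1,1]+K[1,2]
def go(p,yaw,rpy=None):
    "print shift cm, turn deg in tool axes to world TCP p with tool pointing down, yaw"
    o=ctrl.get_obs();r0=R.from_euler('xyz',o['orientation'],degrees=True)
    r1=R.from_euler('xyz',[180,0,yaw],degrees=True)
    print('shift',np.round(r0.inv().apply(np.asarray(p)-o['tool_pos'])*100,2),'turn',np.round((r0.inv()*r1).as_rotvec(degrees=True),2))
E
python3 - <<'E'
from h import *
o=ctrl.get_obs();print(o)
for n in('scene','top'):
    s=snap(n,n+'0');print(n,s['K'].round(1).tolist(),s['pose'].round(3).tolist())
a=cv2.imread('pics/scene0.png');b=cv2.imread('pics/top0.png')
E
```

```text
{'clock': 0.0, 'joint_pos': array([ 8.05050816e+01,  2.05905001e+01,  6.31316104e-01, -2.06153531e-02,
       -7.01353144e+01, -1.65060777e+01]), 'qvel': array([-0.05589186, -0.04506687,  0.10526058, -0.03851516, -0.08459229,
        0.08836208]), 'tau': array([-7.61769461e-04, -5.82721603e+01,  2.93061626e+01,  6.99701920e+00,
        6.94390954e-03, -1.63977584e-04]), 'tool_pos': array([0.29572292, 0.60620421, 0.22561302]), 'orientation': array([ 1.79903889e+02, -8.27035630e-03, -2.60080102e+01]), 'force': array([ 0.86192727, -0.20827912,  0.66974824]), 'moment': array([-0.02698423, -0.00894483,  0.00030079]), 'gripper_force': 0.0, 'opening': 0.08763582256887097}
scene [[454.0, 0.0, 319.1], [0.0, 454.0, 197.9], [0.0, 0.0, 1.0]] [[0.874, -0.323, 0.363, 0.111], [-0.485, -0.55, 0.68, -0.648], [-0.02, -0.77, -0.637, 0.749], [0.0, 0.0, 0.0, 1.0]]
top [[416.1, 0.0, 320.2], [0.0, 416.1, 195.0], [0.0, 0.0, 1.0]] [[0.008, -0.995, 0.096, 0.385], [-1.0, -0.01, -0.017, 0.063], [0.018, -0.096, -0.995, 1.133], [0.0, 0.0, 0.0, 1.0]]
```

View pics/top0.png

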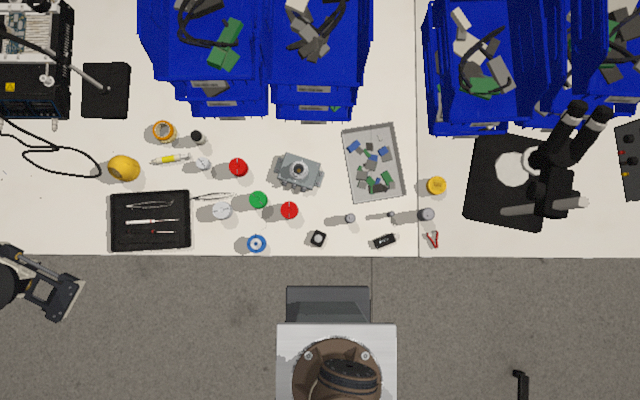

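View pics/scene0.png

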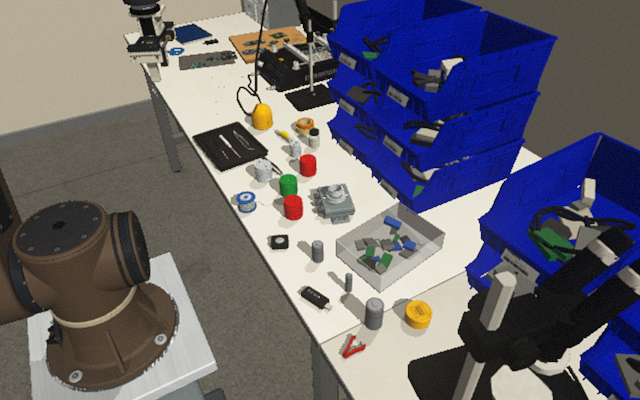

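```bash
python3 - <<'E'
from h import *
t=load('top0');s=load('scene0')
a=t['img'][140:260,185:445];a=cv2.resize(a,(800,369),interpolation=cv2.INTER_CUBIC)
b=s['img'][130:340,230:400];b=cv2.resize(b,(180*1,222)); 
b1=cv2.resize(s['img'][135:225,235:365],(400,230),interpolation=cv2.INTER_CUBIC)
b2=cv2.resize(s['img'][225:335,235:395],(400,230),interpolation=cv2.INTER_CUBIC)
cv2.imwrite('pics/crop1.png',np.vstack([a,np.hstack([b1,b2])])[:,:,::-1])
for n,u,v,z in[('c',350,218,.05),('aa',392,214,.05),('d',427,214,.061),('cap',221,210,.046),('small',203,163,.04),('tube',299,169,.058)]:
    p=onz(t,u,v,z);print(n,p.round(3),np.round(proj(s,p),1))
E
```

```text
c [ 0.431 -0.034  0.05 ] [317.1 243.1]
aa [ 0.442 -0.143  0.05 ] [348.5 274.9]
d [ 0.442 -0.232  0.061] [374.1 302.8]
cap [0.449 0.302 0.046] [262.6 164.3]
small [0.573 0.355 0.04 ] [295.3 144.1]
tube [0.557 0.1   0.058] [335.8 188.5]
```

View pics/crop1.png

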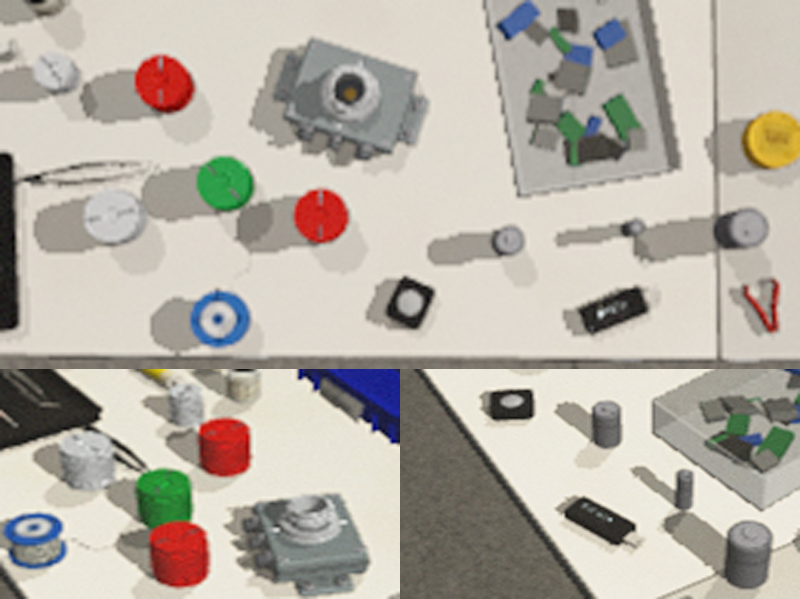

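The candidates in the crop, as crop pixels with original top-view pixels in brackets:

- **Cells:** (508,240) [350,218] is medium, (633,229) [392,214] is thin and (742,229) [427,214] is thick. The medium one is cell_c.
- **Silver caps:** (112,215) [221,210] is the larger, so it is end_cap. (55,72) [203,163] is the smaller. The red and green caps are look-alikes.
- **Logger:** its tube is at [299,169].

```bash
python3 - <<'E'
from h import *
go([.44,.30,.24],-26)
E
```

```text
shift [26.4  21.2  -1.39] turn [ 0.08 -0.01 -0.01]
```

Careful with the scale: shifts go in shares of 60 cm and turns go in shares of 180 degrees. That gives: 26.4 cm is 0.44, 21.2 cm is 0.3533.

Emit:
send_rows --plan '[[[0.0667,0.0533,-0.0233,0,0,0],[0.1333,0.1067,-0.0233,0,0,0],[0.2,0.16,-0.0233,0,0,0],[0.2667,0.2133,-0.0233,0,0,0],[0.3333,0.2667,-0.0233,0,0,0],[0.4,0.32,-0.0233,0,0,0],[0.44,0.3533,-0.0233,0,0,0],[0.44,0.3533,-0.0233,0,0,0]]]' --fingers 1

```text
clock: 0.77
tool_pos: [0.4376, 0.3045, 0.2405]
orientation: [180.0, 0.0, -26.0]
force: [1.2, 0.9, -0.2]
opening: 0.0877
gripper_force: 0.0
```

Emit:
send_rows --plan '[[[0,0,0,0,0,0],[0,0,0,0,0,0],[0,0,0,0,0,0]]]'

```text
clock: 1.02
tool_pos: [0.4375, 0.3064, 0.2405]
orientation: [-180.0, 0.0, -26.1]
force: [0.1, 0.6, -0.5]
opening: 0.0879
gripper_force: 0.0
```

```bash
python3 - <<'E'
from h import *
o=ctrl.get_obs();print(o['clock'],o['tool_pos'],o['orientation'],o['joint_pos'].round(1))
s=snap('wrist','w1');T=np.eye(4);T[:3,:3]=R.from_euler('xyz',o['orientation'],degrees=True).as_matrix();T[:3,3]=o['tool_pos']
print(s['K'],np.round(np.linalg.inv(T)@s['pose'],4))
for p in ([.449,.302,.046],[.557,.1,.058]): print(proj(s,p,True))
go([.52,.1,.24],-26)
E
```

```text
1.0167 [0.43751263 0.30637152 0.24051993] [-1.79993377e+02  6.71067406e-03 -2.60640099e+01] [ 56.    6.7 -15.8  -0.  -67.5   7.9]
[[309.70691629   0.         315.71886624]
 [  0.         309.70691629 196.97778426]
 [  0.           0.           1.        ]] [[-3.000e-04 -9.565e-01 -2.917e-01  7.890e-02]
 [ 1.000e+00 -3.000e-04 -2.000e-04 -2.000e-04]
 [ 1.000e-04 -2.917e-01  9.565e-01 -1.586e-01]
 [ 0.000e+00  0.000e+00  0.000e+00  1.000e+00]]
(np.float64(314.9984958474379), np.float64(163.05101224554073))
(np.float64(432.39754482861247), np.float64(9.818980288634805))
shift [16.51 14.97  0.04] turn [ 0.    0.01 -0.  ]
```

View pics/w1.png

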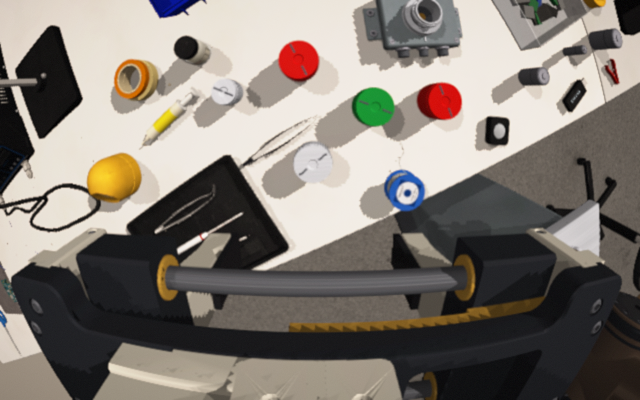

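Wrist view: end_cap is at (313,162) with its ribs visible, the logger at (410,30) and cell_c at (535,76). I'll check how far away the bins are, then look at the logger and the cell at yaw 180.

```bash
python3 - <<'E'
from h import *
s=load('scene0');t=load('top0')
for u,v in((340,165),(410,207)): print(onz(s,u,v,0))
for u,v in((230,118),(320,120)): print(onz(t,u,v,0),onz(t,u,v,.1))
for u,v in((140,5),(190,80),(272,5)): print(onz(t,u,v,.3))
go([.60,.1,.24],-26)
E
```

```text
[0.65945541 0.24934487 0.        ]
[0.71699867 0.00437184 0.        ]
[0.70730559 0.29558381 0.        ] [0.67888483 0.27507665 0.1       ]
[0.70485658 0.04584768 0.        ] [0.67665201 0.04738595 0.1       ]
[0.86076415 0.42804855 0.3       ]
[0.70081035 0.31819889 0.3       ]
[0.86578206 0.15318079 0.3       ]
shift [23.7  11.47  0.04] turn [ 0.    0.01 -0.  ]
```

Scaled: 22.7 cm is 0.3783, 21 cm is 0.35, 56 degrees is 0.3111.

Emit:
send_rows --plan '[[[0.05,0.025,0,0,0,0.0389],[0.1,0.05,0,0,0,0.0778],[0.15,0.075,0,0,0,0.1167],[0.2,0.1,0,0,0,0.1556],[0.25,0.125,0,0,0,0.1944],[0.3,0.15,0,0,0,0.2333],[0.35,0.175,0,0,0,0.2722],[0.3783,0.1983,0,0,0,0.3111]]]'

```text
clock: 1.73
tool_pos: [0.591, 0.0998, 0.2397]
orientation: [180.0, -0.0, -82.3]
force: [0.3, 1.0, -0.5]
opening: 0.0876
gripper_force: 0.0
```

Scaled: 56 degrees is 0.3111.

Emit:
send_rows --plan '[[[0,0,0,0,0,0.0389],[0,0,0,0,0,0.0778],[0,0,0,0,0,0.1167],[0,0,0,0,0,0.1556],[0,0,0,0,0,0.1944],[0,0,0,0,0,0.2333],[0,0,0,0,0,0.2722],[0,0,0,0,0,0.3111]]]'

```text
clock: 2.4
tool_pos: [0.5892, 0.1018, 0.24]
orientation: [180.0, -0.0, -138.2]
force: [0.6, 0.6, -0.4]
opening: 0.0875
gripper_force: 0.0
```

Scaled: 42 degrees is 0.2333.

Emit:
send_rows --plan '[[[0,0,0,0,0,0.0389],[0,0,0,0,0,0.0778],[0,0,0,0,0,0.1167],[0,0,0,0,0,0.1556],[0,0,0,0,0,0.1944],[0,0,0,0,0,0.2333],[0,0,0,0,0,0.2333],[0,0,0,0,0,0.2333]]]'

```text
clock: 3.07
tool_pos: [0.5892, 0.1014, 0.2402]
orientation: [-180.0, -0.0, -179.7]
force: [0.7, 0.2, -0.1]
opening: 0.0874
gripper_force: 0.0
```

```bash
python3 - <<'E'
from h import *
o=ctrl.get_obs();print(o['clock'],o['tool_pos'],o['orientation'],o['joint_pos'].round(1))
s=snap('wrist','w2')
print(proj(s,[.557,.1,.058],True),proj(s,[.431,-.034,.05],True))
go([.48,-.03,.24],180)
im=s['img'];u,v=map(int,proj(s,[.557,.1,.045],True));c=im[max(v-100,0):v+100,u-120:u+120]
cv2.imwrite('pics/w2c.png',cv2.resize(c,None,fx=3,fy=3,interpolation=cv2.INTER_CUBIC)[:,:,::-1]);print(u,v)
E
```

```text
3.0667 [0.58924356 0.10135419 0.24015234] [-1.79988561e+02 -2.84517163e-02 -1.79681418e+02] [  28.5   12.9   -8.2   -0.   -68.9 -118.1]
(np.float64(314.4015787520275), np.float64(147.85573730586424)) (np.float64(199.1558385438072), np.float64(43.13801582597941))
shift [ 11.   -13.05   0.03] turn [-0.01 -0.02  0.33]
314 146
```

View pics/w2c.png

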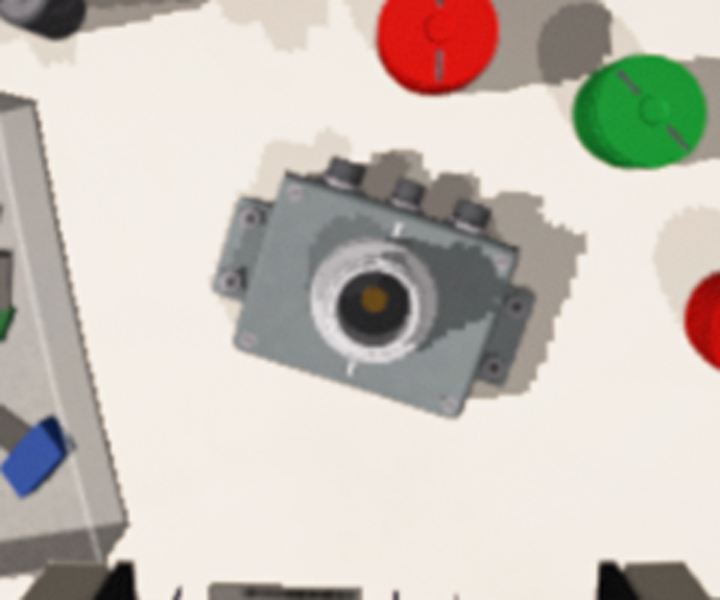

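The crop shows the index ribs at (399,229) and (351,368), the case's top corners at (287,172), (518,250), (460,417) and (237,347), and the bore at (375,305).

Scaled: -13.05 cm is -0.2175, 11 cm is 0.1833, 0.3 degrees is 0.0017.

Emit:
send_rows --plan '[[[0.0458,-0.0543,0,0,0,0],[0.0917,-0.1083,0,0,0,0.0017],[0.1375,-0.1633,0,0,0,0.0017],[0.1833,-0.2175,0,0,0,0.0017],[0.1833,-0.2175,0,0,0,0.0017],[0.1833,-0.2175,0,0,0,0.0017],[0.1833,-0.2175,0,0,0,0.0017],[0.1833,-0.2175,0,0,0,0.0017]]]'

```text
clock: 3.78
tool_pos: [0.48, -0.0297, 0.2407]
orientation: [180.0, 0.0, 179.8]
force: [0.3, -1.0, -0.2]
opening: 0.0877
gripper_force: 0.0
```

```bash
cat >> h.py <<'E'
def circ(s,mask,z,near):
    "centre and diameter at height z of the blob contour nearest pixel near"
    cs,_=cv2.findContours(mask.astype(np.uint8),cv2.RETR_EXTERNAL,cv2.CHAIN_APPROX_NONE)
    cs=[c for c in cs if cv2.contourArea(c)>60]
    c=min(cs,key=lambda c:np.linalg.norm(c[:,0].mean(0)-near))
    w=np.array([onz(s,u,v,z,True)[:2] for u,v in c[:,0]])
    (x,y),a,_=cv2.fitEllipse((w*1e4).astype(np.float32))
    return np.round([x/1e4,y/1e4,a[0]/1e4,a[1]/1e4],4),cv2.boundingRect(c)
E
python3 - <<'E'
from h import *
s=load('w2');f=lambda p:(194+(p[0]-1)/3,46+(p[1]-1)/3)
C=[onz(s,*f(p),.030,True)[:2] for p in((287,172),(518,250),(460,417),(237,347))]
print('corners',np.mean(C,0),[np.linalg.norm(C[i]-C[(i+1)%4]).round(4) for i in range(4)])
yd=(C[3]-C[0]+C[2]-C[1]);print('yaw case',np.degrees(np.arctan2(yd[1],yd[0])))
a,b=[onz(s,*f(p),.031,True)[:2] for p in((399,229),(351,368))];d=b-a
print('ribs mid',(a+b)/2,np.degrees(np.arctan2(d[1],d[0])),np.linalg.norm(d))
g=cv2.cvtColor(s['img'],cv2.COLOR_RGB2GRAY).astype(int)
n=f((375,305))
for th in(60,80,100,120):
    m=np.zeros_like(g);m[125:172,295:345]=(g<th)[125:172,295:345];print('bore',th,circ(s,m,.058,n))
o=ctrl.get_obs();print(o['clock'],o['tool_pos'],o['orientation'],o['joint_pos'].round(1))
s=snap('wrist','w3');u,v=map(int,proj(s,[.431,-.034,.05],True));print(u,v)
c=s['img'][max(v-66,0):v+67,u-80:u+80];cv2.imwrite('pics/w3c.png',cv2.resize(c,None,fx=4.5,fy=4.5,interpolation=cv2.INTER_CUBIC)[:,:,::-1])
E
```

```text
corners [0.55686538 0.1053995 ] [np.float64(0.0965), np.float64(0.0724), np.float64(0.0955), np.float64(0.0733)]
yaw case -16.932777115821715
ribs mid [0.557656   0.10485467] -18.43241812075423 0.05919718012442568
bore 60 (array([0.5563, 0.1043, 0.0217, 0.0241]), (307, 138, 23, 20))
bore 80 (array([0.557 , 0.1041, 0.0241, 0.0251]), (307, 137, 23, 23))
bore 100 (array([0.5575, 0.104 , 0.025 , 0.0263]), (307, 137, 23, 24))
bore 120 (array([0.5575, 0.1041, 0.0259, 0.027 ]), (306, 136, 25, 25))
3.7833 [ 0.48004516 -0.02973687  0.24067629] [1.79994680e+02 2.56577352e-02 1.79815494e+02] [  20.     1.4  -21.7    0.   -66.9 -110.1]
311 131
```

View pics/w3c.png

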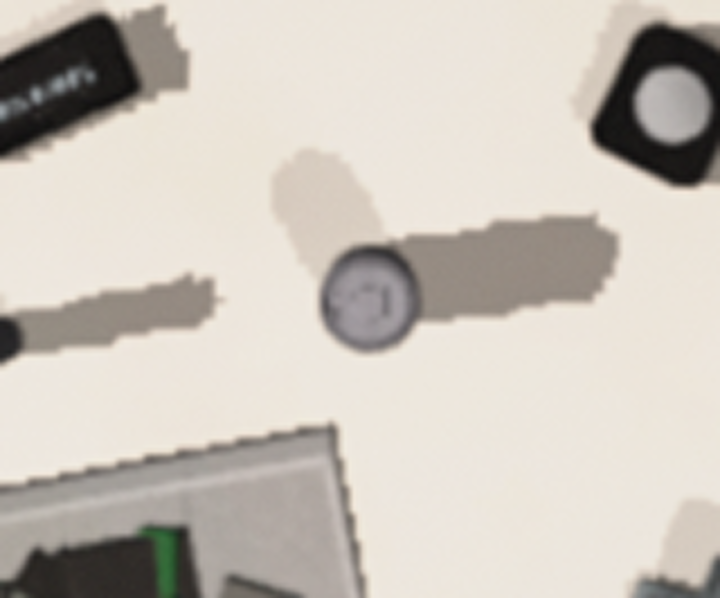

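The crop shows cell_c with its top disc spanning x 321–419 and its lower edge at 352. The dark sliver at the top edge is its side wall, so the top centre is at about (370,303). The tray corner is at (333,428) and the usb_meter and magnifier are clear of it.

```bash
python3 - <<'E'
from h import *
s=load('w3');f=lambda p:(231+(p[0]-1.7)/4.5,65+(p[1]-1.7)/4.5)
P=lambda x,y:onz(s,*f((x,y)),.05,True)[:2]
c=P(370,303);print(c,np.linalg.norm(P(321,303)-P(419,303)))
go([*c,.15],180);go([*c,.026],180)
E
```

```text
[ 0.43099312 -0.03247159] 0.02447731303157148
shift [ 4.9  -0.3   9.04] turn [-0.01 -0.01 -0.19]
shift [ 4.9  -0.3  21.44] turn [-0.01 -0.01 -0.19]
```

Scaled: 21.15 cm is 0.3525, 20 cm is 0.3333, -0.2 degrees is -0.0011.

Emit:
send_rows --plan '[[[0.0417,-0.005,0.05,0,0,-0.0011],[0.0817,-0.005,0.1,0,0,-0.0011],[0.0817,-0.005,0.15,0,0,-0.0011],[0.0817,-0.005,0.2,0,0,-0.0011],[0.0817,-0.005,0.25,0,0,-0.0011],[0.0817,-0.005,0.3,0,0,-0.0011],[0.0817,-0.005,0.3333,0,0,-0.0011],[0.0817,-0.005,0.3525,0,0,-0.0011]]]'

```text
clock: 4.5
tool_pos: [0.4294, -0.0329, 0.0263]
orientation: [-179.9, -0.2, 180.0]
force: [0.5, -0.1, 0.6]
opening: 0.0875
gripper_force: 0.0
```

Emit:
send_rows --plan '[[[0,0,0,0,0,0],[0,0,0,0,0,0],[0,0,0,0,0,0],[0,0,0,0,0,0],[0,0,0,0,0,0],[0,0,0,0,0,0],[0,0,0,0,0,0],[0,0,0,0,0,0]]]' --fingers 0

```text
clock: 5.17
tool_pos: [0.4305, -0.0331, 0.0295]
orientation: [180.0, 0.0, 179.9]
force: [0.1, 0.2, 0.1]
opening: 0.0399
gripper_force: 0.0
```

Emit:
send_rows --plan '[[[0,0,-0.05,0,0,0],[0,0,-0.1,0,0,0],[0,0,-0.15,0,0,0],[0,0,-0.1667,0,0,0],[0,0,-0.1667,0,0,0]]]'

```text
clock: 5.58
tool_pos: [0.4321, -0.0327, 0.1322]
orientation: [179.9, 0.3, 179.9]
force: [0.6, -0.8, -0.6]
opening: 0.0064
gripper_force: 0.0
```

```bash
python3 - <<'E'
from h import *
o=ctrl.get_obs();print(o['clock'],o['tool_pos'],o['orientation'],o['joint_pos'].round(1),o['opening'],o['gripper_force'])
go([.5573,.1045,.129],180)
s=snap('wrist','w4');t=snap('scene','s4')
p=o['tool_pos'];u,v=map(int,proj(t,p));print(u,v)
b=cv2.resize(t['img'][v-60:v+60,u-80:u+80],(640,480),interpolation=cv2.INTER_CUBIC)
cv2.imwrite('pics/s4c.png',b[:,:,::-1])
E
```

```text
5.5833 [ 0.4321465  -0.03268154  0.13216156] [179.89737014   0.34140891 179.92153541] [  22.     2.3  -36.4    0.   -51.  -112.1] 0.0064296065166576915 0.0
shift [-12.49  13.73   0.42] turn [ 0.1   0.34 -0.08]
316 214
```

View pics/s4c.png

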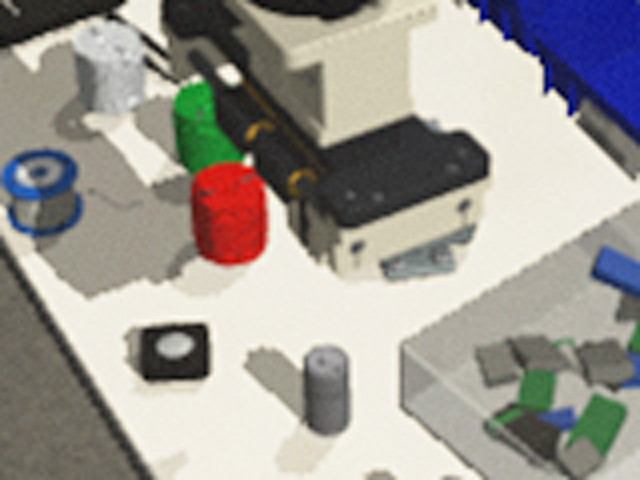

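The fingers close more slowly than I allowed, so the cell still stands at crop (327,390), upright and unmoved. I'll retry with a longer close.

Emit:
send_rows --plan '[[[0,0,0,0,0,0],[0,0,0,0,0,0],[0,0,0,0,0,0],[0,0,0,0,0,0],[0,0,0,0,0,0],[0,0,0,0,0,0],[0,0,0,0,0,0],[0,0,0,0,0,0]]]' --fingers 0.7

```text
clock: 6.35
tool_pos: [0.4302, -0.0332, 0.129]
orientation: [-180.0, -0.0, 179.9]
force: [0.0, -0.6, -0.2]
opening: 0.0494
gripper_force: 0.0
```

```bash
python3 - <<'E'
from h import *
s=load('s4');print(onz(s,317.7,243.2,.05))
t=load('top0');print(onz(t,185+508/3.077,140+240/3.077,.05))
go([.431,-.0325,.029],180);print(ctrl.get_obs()['opening'])
E
```

```text
[ 0.43182637 -0.03443239  0.05      ]
[ 0.4308413  -0.03381647  0.05      ]
shift [-0.08  0.07 10.  ] turn [-0.   -0.01 -0.1 ]
0.04940082349013268
```

Scaled: 10 cm is 0.1667, 9.5 cm is 0.1583.

Emit:
send_rows --plan '[[[0,0,0.0333,0,0,0],[0,0,0.0667,0,0,0],[0,0,0.1,0,0,0],[0,0,0.1333,0,0,0],[0,0,0.1583,0,0,0],[0,0,0.1667,0,0,0],[0,0,0.1667,0,0,0]]]'

```text
clock: 6.93
tool_pos: [0.4294, -0.0335, 0.0281]
orientation: [-179.9, -0.1, 179.9]
force: [0.7, 0.5, 0.8]
opening: 0.0617
gripper_force: 0.0
```

Emit:
send_rows --plan '[[[0,0,0,0,0,0],[0,0,0,0,0,0],[0,0,0,0,0,0],[0,0,0,0,0,0],[0,0,0,0,0,0],[0,0,0,0,0,0],[0,0,0,0,0,0],[0,0,0,0,0,0]]]' --fingers 0

```text
clock: 7.6
tool_pos: [0.4305, -0.0331, 0.0294]
orientation: [180.0, 0.0, 179.9]
force: [-1.1, 1.1, 5.1]
opening: 0.0252
gripper_force: 30.0
```

Emit:
send_rows --plan '[[[0,0,0,0,0,0],[0,0,0,0,0,0],[0,0,0,0,0,0]]]'

```text
clock: 7.85
tool_pos: [0.4305, -0.0331, 0.0294]
orientation: [180.0, 0.0, 179.9]
force: [-0.5, 0.5, 5.5]
opening: 0.0254
gripper_force: 30.0
```

Emit:
send_rows --plan '[[[0,0,-0.0417,0,0,0],[0,0,-0.0917,0,0,0],[0,0,-0.1433,0,0,0],[-0.0417,0.0458,-0.1433,0,0,0],[-0.0833,0.0917,-0.1433,0,0,0],[-0.125,0.1367,-0.1433,0,0,0],[-0.1667,0.1833,-0.1433,0,0,0],[-0.2113,0.2293,-0.1433,0,0,0]]]'

```text
clock: 8.52
tool_pos: [0.5578, 0.1055, 0.1149]
orientation: [180.0, -0.0, 179.9]
force: [-0.3, -0.5, -0.0]
opening: 0.0254
gripper_force: 30.0
```

Emit:
send_rows --plan '[[[0,0,0,0,0,0],[0,0,0,0,0,0],[0,0,0,0,0,0]]]'

```text
clock: 8.77
tool_pos: [0.5564, 0.104, 0.1141]
orientation: [-180.0, -0.1, 179.9]
force: [0.2, -0.3, -0.2]
opening: 0.0254
gripper_force: 30.0
```

```bash
python3 - <<'E'
from h import *
o=ctrl.get_obs();print(o['clock'],o['tool_pos'],o['orientation'],o['opening'],o['force'])
go([.5573,.1045,.115],180)
t=snap('scene','s5');u,v=map(int,proj(t,[.557,.104,.075]));a=t['img'][v-45:v+45,u-50:u+50]
k=snap('top','t5');U,V=map(int,proj(k,[.557,.104,.075]));print(u,v,U,V)
w=snap('wrist','w5')['img'][90:290,200:420]
cv2.imwrite('pics/s5c.png',np.hstack([cv2.resize(a,(480,432),interpolation=cv2.INTER_CUBIC),cv2.resize(w[:,:],(320,432))])[:,:,::-1])
E
```

```text
8.7667 [0.55642908 0.10398996 0.11406927] [-1.79955052e+02 -1.18635785e-01  1.79901537e+02] 0.0254103744048917 [ 0.23800288 -0.27562693 -0.19550958]
shift [-0.09  0.05 -0.09] turn [-0.04 -0.12 -0.1 ]
335 182 297 167
```

View pics/s5c.png

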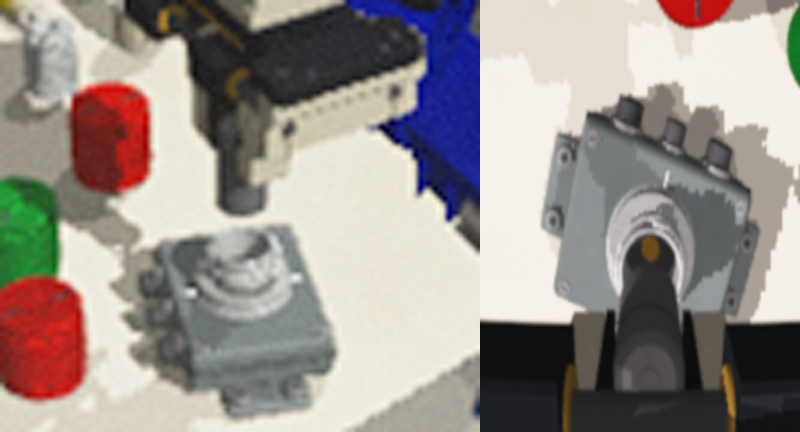

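The cell hangs upright over the neck: in the scene crop the cell is at x≈241 and the rim at x≈243. I'll lower it into the mouth and check the force.

Scaled: 3.4 cm is 0.0567, 3.2 cm is 0.0533.

Emit:
send_rows --plan '[[[-0.0012,0.0008,0.0133,0,0,0],[-0.0012,0.0008,0.0267,0,0,0],[-0.0012,0.0008,0.0383,0,0,0],[-0.0012,0.0008,0.0433,0,0,0],[-0.0012,0.0008,0.0483,0,0,0],[-0.0012,0.0008,0.0533,0,0,0],[-0.0012,0.0008,0.0567,0,0,0],[-0.0012,0.0008,0.0567,0,0,0]]]'

```text
clock: 9.58
tool_pos: [0.5578, 0.1046, 0.0806]
orientation: [-180.0, -0.0, 179.9]
force: [0.1, 0.1, -0.4]
opening: 0.0251
gripper_force: 30.0
```

Scaled: 1.9 cm is 0.0317, 1.8 cm is 0.03.

Emit:
send_rows --plan '[[[0,0,0.0067,0,0,0],[0,0,0.0133,0,0,0],[0,0,0.02,0,0,0],[0,0,0.025,0,0,0],[0,0,0.03,0,0,0],[0,0,0.0317,0,0,0],[0,0,0.0317,0,0,0]]]'

```text
clock: 10.17
tool_pos: [0.5578, 0.1046, 0.0617]
orientation: [-180.0, -0.0, 179.9]
force: [0.2, 0.9, -1.3]
opening: 0.0254
gripper_force: 30.0
```

Scaled: -2 cm is -0.0333, -1 cm is -0.0167.

Emit:
send_rows --plan '[[[0,0,0,0,0,0],[0,0,0,0,0,0],[0,0,0,0,0,0],[0,0,0,0,0,0],[0,0,0,0,0,0],[0,0,0,0,0,0],[0,0,-0.0167,0,0,0],[0,0,-0.0333,0,0,0]]]' --fingers 1

```text
clock: 10.83
tool_pos: [0.5577, 0.1045, 0.0824]
orientation: [-180.0, -0.1, 179.9]
force: [0.3, -0.0, 0.5]
opening: 0.0731
gripper_force: 0.0
```

Emit:
send_rows --plan '[[[0.0167,0,-0.05,0,0,0],[0.0167,0,-0.1,0,0,0],[-0.0167,0,-0.1667,0,0,0],[-0.05,0,-0.2333,0,0,0],[-0.0533,0,-0.2667,0,0,0],[-0.0533,0,-0.2667,0,0,0],[-0.0533,0,-0.2667,0,0,0]]]'

```text
clock: 11.42
tool_pos: [0.591, 0.1049, 0.2451]
orientation: [179.9, 0.2, 179.9]
force: [0.4, -0.1, -1.3]
opening: 0.0876
gripper_force: 0.0
```

```bash
python3 - <<'E'
from h import *
o=ctrl.get_obs();print(o['clock'],o['tool_pos'],o['orientation'],o['opening'],o['joint_pos'].round(1))
s=snap('wrist','w6');t=snap('scene','s6')
u,v=map(int,proj(s,[.5573,.1045,.08],True));a=s['img'][v-45:v+45,u-45:u+45];print(u,v,proj(s,[.5573,.1045,.058],True))
k=load('w1');b=k['img'][137:187,288:338]
u,v=map(int,proj(t,[.557,.104,.07]));c=t['img'][v-45:v+45,u-45:u+45]
cv2.imwrite('pics/w6c.png',np.vstack([np.hstack([cv2.resize(x,(300,300),interpolation=cv2.INTER_CUBIC) for x in(a,c)]),cv2.resize(cv2.cvtColor(b,cv2.COLOR_RGB2BGR)[:,:,::-1],(300,300),interpolation=cv2.INTER_CUBIC).repeat(2,1)[:, :600]])[:,:,::-1])
E
```

```text
11.4167 [0.59098533 0.10488905 0.24508984] [179.88078259   0.24042816 179.88303479] 0.08757490789264319 [  28.7   12.7   -7.8    0.   -69.2 -118.8]
314 147 (np.float64(314.65054104621464), np.float64(145.18703919776632))
```

View pics/w6c.png

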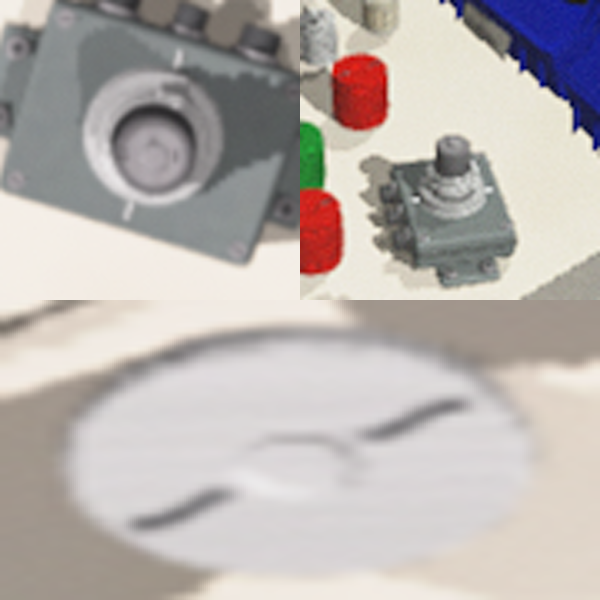

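The cell stands centred in the bore, with its proud end visible. From the w1 crop, the cap's rib ends are at (135,525) and (468,404), with x magnified 12 times and y 6 times.

```bash
python3 - <<'E'
from h import *
s=load('w1');f=lambda x,y:(288+x/12-.5,137+(y-300)/6-.5)
a,b=[onz(s,*f(*p),.046,True)[:2] for p in((135,525),(468,404))];d=b-a
print((a+b)/2,'alpha',np.degrees(np.arctan2(d[1],d[0])),np.linalg.norm(d))
l,r=[onz(s,*f(*p),.046,True)[:2] for p in((65,464),(540,464))];print((l+r)/2,np.linalg.norm(l-r))
t=load('top0');print(onz(t,185+112/3.077,140+215/3.077,.046))
s6=load('s6');c=s6['img'];print(proj(s6,[.448,.302,.046]))
# logger yaw again from w6 ribs
w=load('w6');g=lambda x,y:(314-45+x/300*90-.5,147-45+y/300*90-.5)
a,b=[onz(w,*g(*p),.031,True)[:2] for p in((180,57),(128,210))];d=b-a
print('rib',(a+b)/2,np.degrees(np.arctan2(d[1],d[0])),'celltop',onz(w,*g(154,152),.08,True))
E
```

```text
[0.44930153 0.30505731] alpha -79.60503763348483 0.040099444673180086
[0.44939193 0.30477884] 0.04592600226068327
[0.44927305 0.30145576 0.046     ]
(np.float64(262.33075969229185), np.float64(164.53477977253047))
rib [0.55667108 0.10440961] -18.725037214464386 celltop [0.55641915 0.10457361 0.08      ]
```

Scaled: 20 cm is 0.3333, 14.17 cm is 0.2362, -56 degrees is -0.3111.

Emit:
send_rows --plan '[[[0.0333,0.0467,0,0,0,-0.0389],[0.0667,0.0933,0,0,0,-0.0778],[0.1,0.14,0,0,0,-0.1167],[0.1333,0.1867,0,0,0,-0.1556],[0.1667,0.2333,0,0,0,-0.1944],[0.2,0.28,0,0,0,-0.2333],[0.2362,0.3333,0,0,0,-0.2722],[0.2362,0.3333,0,0,0,-0.3111]]]' --fingers 0.85

```text
clock: 12.18
tool_pos: [0.4453, 0.3084, 0.2412]
orientation: [180.0, -0.1, -123.5]
force: [-0.1, -0.3, -0.3]
opening: 0.0747
gripper_force: 0.0
```

Scaled: -56 degrees is -0.3111.

Emit:
send_rows --plan '[[[0,0,0,0,0,-0.0389],[0,0,0,0,0,-0.0778],[0,0,0,0,0,-0.1167],[0,0,0,0,0,-0.1556],[0,0,0,0,0,-0.1944],[0,0,0,0,0,-0.2333],[0,0,0,0,0,-0.2722],[0,0,0,0,0,-0.3111]]]'

```text
clock: 12.85
tool_pos: [0.4478, 0.3042, 0.241]
orientation: [179.9, -0.1, -67.7]
force: [0.6, 0.7, 0.5]
opening: 0.0745
gripper_force: 0.0
```

Scaled: 10 cm is 0.1667, 8 cm is 0.1333, -58 degrees is -0.3222.

Emit:
send_rows --plan '[[[0,0,0.0167,0,0,-0.0389],[0,0,0.0333,0,0,-0.0778],[0,0,0.05,0,0,-0.1167],[0,0,0.0667,0,0,-0.1556],[0,0,0.1,0,0,-0.1944],[0,0,0.1333,0,0,-0.2333],[0,0,0.1667,0,0,-0.2722],[0,0,0.1667,0,0,-0.3222]]]'

```text
clock: 13.52
tool_pos: [0.446, 0.3023, 0.1372]
orientation: [179.6, 0.3, -11.6]
force: [-0.4, 0.0, -1.3]
opening: 0.0747
gripper_force: 0.0
```

Emit:
send_rows --plan '[[[0,0,0,0,0,0],[0,0,0,0,0,0],[0,0,0,0,0,0]]]'

```text
clock: 13.77
tool_pos: [0.4486, 0.3049, 0.1423]
orientation: [-180.0, -0.0, -12.2]
force: [0.0, -0.8, 0.1]
opening: 0.0746
gripper_force: 0.0
```

```bash
python3 - <<'E'
from h import *
o=ctrl.get_obs();print(o['clock'],o['tool_pos'],o['orientation'],o['opening'],o['joint_pos'].round(1))
go([.4493,.304,.018],-10)
s=snap('wrist','w7');t=snap('scene','s7')
E
```

```text
13.7667 [0.44863476 0.30494852 0.14230768] [-1.79994625e+02 -1.03497884e-02 -1.21654115e+01] 0.07463980751685849 [ 54.9  12.3 -22.8   0.  -54.9  22.9]
shift [ 0.08  0.08 12.43] turn [-0.01 -0.01 -2.17]
```

Scaled: 12.4 cm is 0.2067, 12.2 cm is 0.2033.

Emit:
send_rows --plan '[[[0.0012,0,0.0417,0,0,0],[0.0012,0,0.0833,0,0,0],[0.0012,0,0.125,0,0,0],[0.0012,0,0.1583,0,0,0],[0.0012,0,0.1867,0,0,0],[0.0012,0,0.2033,0,0,0],[0.0012,0,0.2067,0,0,0],[0.0012,0,0.2067,0,0,0]]]'

```text
clock: 14.53
tool_pos: [0.4494, 0.3047, 0.018]
orientation: [180.0, 0.0, -12.0]
force: [0.2, 0.3, 0.3]
opening: 0.0744
gripper_force: 0.0
```

Emit:
send_rows --plan '[[[0,0,0,0,0,0],[0,0,0,0,0,0],[0,0,0,0,0,0],[0,0,0,0,0,0],[0,0,0,0,0,0],[0,0,0,0,0,0],[0,0,0,0,0,0],[0,0,0,0,0,0]]]' --fingers 0

```text
clock: 15.2
tool_pos: [0.4495, 0.305, 0.0186]
orientation: [-180.0, -0.0, -11.9]
force: [-1.8, -0.2, 6.0]
opening: 0.0464
gripper_force: 30.0
```

Emit:
send_rows --plan '[[[0,0,0,0,0,0],[0,0,0,0,0,0]]]'

```text
clock: 15.37
tool_pos: [0.4495, 0.305, 0.0186]
orientation: [-180.0, -0.0, -11.9]
force: [-1.0, -0.6, 6.0]
opening: 0.0467
gripper_force: 30.0
```

Scaled: -12.2 cm is -0.2033, -12 cm is -0.2, -34 degrees is -0.1889.

Emit:
send_rows --plan '[[[0,0,-0.0333,0,0,0],[0,0,-0.0833,0,0,0],[0,0,-0.1417,0,0,0],[0,0,-0.2,0,0,-0.0333],[0.0333,0.0417,-0.2033,0,0,-0.0722],[0.075,0.0917,-0.2033,0,0,-0.1111],[0.1167,0.1383,-0.2033,0,0,-0.15],[0.1583,0.1867,-0.2033,0,0,-0.1889]]]'

```text
clock: 16.03
tool_pos: [0.5174, 0.1785, 0.1404]
orientation: [-180.0, -0.0, 21.0]
force: [0.5, 1.1, -0.2]
opening: 0.0466
gripper_force: 30.0
```

```bash
python3 - <<'E'
from h import *
o=ctrl.get_obs();print(o['tool_pos'],o['orientation'],o['opening'],o['gripper_force'])
go([.5573,.1045,.14],80)
E
```

```text
[0.51737939 0.17845688 0.14043005] [-1.79975618e+02 -3.99769165e-02  2.10183316e+01] 0.04656359702587661 29.99741731211543
shift [1.07 8.34 0.04] turn [-0.000e+00 -5.000e-02 -5.898e+01]
```

Scaled: 8.3 cm is 0.1383, 1.1 cm is 0.0183, -56 degrees is -0.3111.

Emit:
send_rows --plan '[[[0.005,0.035,0,0,0,-0.0389],[0.01,0.07,0,0,0,-0.0778],[0.015,0.105,0,0,0,-0.1167],[0.0183,0.1383,0,0,0,-0.1556],[0.0183,0.1383,0,0,0,-0.1944],[0.0183,0.1383,0,0,0,-0.2333],[0.0183,0.1383,0,0,0,-0.2722],[0.0183,0.1383,0,0,0,-0.3111]]]'

```text
clock: 16.7
tool_pos: [0.5564, 0.1053, 0.1397]
orientation: [-180.0, 0.0, 76.9]
force: [-0.3, 0.3, -0.7]
opening: 0.0465
gripper_force: 30.0
```

Scaled: -2 degrees is -0.0111.

Emit:
send_rows --plan '[[[0,0,0,0,0,-0.0111],[0,0,0,0,0,-0.0111],[0,0,0,0,0,-0.0111],[0,0,0,0,0,-0.0111]]]'

```text
clock: 17.03
tool_pos: [0.5565, 0.1056, 0.1399]
orientation: [-180.0, 0.0, 78.5]
force: [-0.3, 0.8, -0.6]
opening: 0.0468
gripper_force: 30.0
```

```bash
python3 - <<'E'
from h import *
o=ctrl.get_obs();print(o['clock'],o['tool_pos'],o['orientation'],o['opening'],o['joint_pos'].round(1))
go([.5573,.1045,.14],80)
s=snap('wrist','w8');t=snap('scene','s8')
u,v=map(int,proj(t,[.557,.104,.09]));a=t['img'][v-50:v+50,u-50:u+50]
cv2.imwrite('pics/s8c.png',np.hstack([cv2.resize(x,(390,390),interpolation=cv2.INTER_CUBIC) for x in(a,s['img'][90:290,215:415])])[:,:,::-1])
E
```

```text
17.0333 [0.55648823 0.10564559 0.13992618] [-1.79985579e+02  7.75443807e-03  7.85254109e+01] 0.0468299455848946 [ 30.5  14.6 -20.   -0.  -55.4 138. ]
shift [-0.1   0.1  -0.01] turn [-0.01  0.01 -1.47]
```

Scaled: 6 cm is 0.1, 5.8 cm is 0.0967, -1.5 degrees is -0.0083.

Emit:
send_rows --plan '[[[-0.0017,0.0017,0.025,0,0,-0.0083],[-0.0017,0.0017,0.05,0,0,-0.0083],[-0.0017,0.0017,0.075,0,0,-0.0083],[-0.0017,0.0017,0.0883,0,0,-0.0083],[-0.0017,0.0017,0.0967,0,0,-0.0083],[-0.0017,0.0017,0.1,0,0,-0.0083],[-0.0017,0.0017,0.1,0,0,-0.0083],[-0.0017,0.0017,0.1,0,0,-0.0083]]]'

```text
clock: 17.8
tool_pos: [0.5578, 0.1047, 0.0807]
orientation: [180.0, -0.0, 80.1]
force: [-0.5, 0.1, -0.6]
opening: 0.0466
gripper_force: 30.0
```

Scaled: 1.1 cm is 0.0183, 0.9 cm is 0.015.

Emit:
send_rows --plan '[[[0,0,0.005,0,0,0],[0,0,0.01,0,0,0],[0,0,0.015,0,0,0],[0,0,0.0183,0,0,0],[0,0,0.0183,0,0,0]]]'

```text
clock: 18.22
tool_pos: [0.5571, 0.1044, 0.0685]
orientation: [-180.0, 0.0, 80.1]
force: [0.3, -0.5, -0.7]
opening: 0.0469
gripper_force: 30.0
```

Scaled: 0.4 cm is 0.0067, 0.3 cm is 0.005.

Emit:
send_rows --plan '[[[0,0,0.0017,0,0,0],[0,0,0.0033,0,0,0],[0,0,0.005,0,0,0],[0,0,0.0067,0,0,0],[0,0,0.0067,0,0,0]]]'

```text
clock: 18.63
tool_pos: [0.5575, 0.1045, 0.0651]
orientation: [180.0, -0.0, 80.1]
force: [0.1, 0.4, 1.6]
opening: 0.0463
gripper_force: 30.0
```

Scaled: 0.18 cm is 0.003, 0.16 cm is 0.0027, 55 degrees is 0.3056.

Emit:
send_rows --plan '[[[0,0,0,0,0,0.0389],[0,0,0.0005,0,0,0.0778],[0,0,0.001,0,0,0.1167],[0,0,0.0015,0,0,0.1556],[0,0,0.002,0,0,0.1944],[0,0,0.0023,0,0,0.2333],[0,0,0.0027,0,0,0.2722],[0,0,0.003,0,0,0.3056]]]'

```text
clock: 19.3
tool_pos: [0.5574, 0.1045, 0.0633]
orientation: [-180.0, -0.0, 24.8]
force: [-0.5, -0.9, -0.9]
opening: 0.0468
gripper_force: 30.0
```

Scaled: 0.22 cm is 0.0037, 0.2 cm is 0.0033, 55 degrees is 0.3056.

Emit:
send_rows --plan '[[[0,0,0.0005,0,0,0.0389],[0,0,0.001,0,0,0.0778],[0,0,0.0015,0,0,0.1167],[0,0,0.002,0,0,0.1556],[0,0,0.0025,0,0,0.1944],[0,0,0.003,0,0,0.2333],[0,0,0.0033,0,0,0.2722],[0,0,0.0037,0,0,0.3056]]]'

```text
clock: 19.97
tool_pos: [0.5574, 0.1045, 0.061]
orientation: [-180.0, -0.0, -30.2]
force: [-0.2, -0.4, -0.4]
opening: 0.0469
gripper_force: 30.0
```

Scaled: 0.22 cm is 0.0037, 0.2 cm is 0.0033, 55 degrees is 0.3056.

Emit:
send_rows --plan '[[[0,0,0.0005,0,0,0.0389],[0,0,0.001,0,0,0.0778],[0,0,0.0015,0,0,0.1167],[0,0,0.002,0,0,0.1556],[0,0,0.0025,0,0,0.1944],[0,0,0.003,0,0,0.2333],[0,0,0.0033,0,0,0.2722],[0,0,0.0037,0,0,0.3056]]]'

```text
clock: 20.63
tool_pos: [0.5574, 0.1045, 0.0588]
orientation: [180.0, 0.0, -85.2]
force: [-0.3, 0.1, -1.1]
opening: 0.0467
gripper_force: 30.0
```

Scaled: 0.14 cm is 0.0023, 0.12 cm is 0.002, 38 degrees is 0.2111.

Emit:
send_rows --plan '[[[0,0,0.0005,0,0,0.0333],[0,0,0.001,0,0,0.0667],[0,0,0.0013,0,0,0.1],[0,0,0.0017,0,0,0.1333],[0,0,0.002,0,0,0.1667],[0,0,0.0023,0,0,0.1889],[0,0,0.0023,0,0,0.2111],[0,0,0.0023,0,0,0.2111]]]'

```text
clock: 21.3
tool_pos: [0.5577, 0.1046, 0.0577]
orientation: [-180.0, 0.0, -123.0]
force: [-0.0, -0.5, 1.0]
opening: 0.0468
gripper_force: 30.0
```

```bash
python3 - <<'E'
from h import *
o=ctrl.get_obs();print(o['clock'],o['tool_pos'],o['orientation'],o['force'],o['moment'],o['joint_pos'].round(1))
E
```

```text
21.3 [0.55766049 0.10463118 0.05767848] [-1.79981439e+02  2.27953890e-02 -1.23045949e+02] [-0.03539243 -0.48516894  0.96383771] [ 0.0394727  -0.08444951 -0.01213373] [ 30.4  20.1 -25.    0.  -44.9 -63.4]
```

Scaled: 0.06 cm is 0.001, 0.04 cm is 0.0007, 8 degrees is 0.0444.

Emit:
send_rows --plan '[[[0,0,0.0003,0,0,0.0111],[0,0,0.0007,0,0,0.0222],[0,0,0.001,0,0,0.0333],[0,0,0.001,0,0,0.0444],[0,0,0.001,0,0,0.0444]]]'

```text
clock: 21.72
tool_pos: [0.5582, 0.1047, 0.0576]
orientation: [-179.9, 0.1, -130.8]
force: [-0.2, -0.7, 5.4]
opening: 0.0465
gripper_force: 30.0
```

```bash
python3 - <<'E'
from h import *
o=ctrl.get_obs();print(o['clock'],o['tool_pos'],o['orientation'],o['force'],o['moment'])
E
```

```text
21.7167 [0.55818464 0.10474857 0.05764405] [-1.79946483e+02  7.98273429e-02 -1.30811445e+02] [-0.19017844 -0.72256393  5.35432992] [ 0.02555057 -0.06100505 -0.05516569]
```

The cap has bottomed: TCP z matches edge-on-shoulder, with 5 N of upward force and a small torque. I'll hold briefly, then back it off a quarter turn.

Scaled: 3 degrees is 0.0167.

Emit:
send_rows --plan '[[[0,0,0,0,0,0.0111],[0,0,0,0,0,0.0167],[0,0,0,0,0,0.0167],[0,0,0,0,0,0.0167]]]'

```text
clock: 22.05
tool_pos: [0.5582, 0.1048, 0.0577]
orientation: [-180.0, 0.1, -133.7]
force: [0.1, 0.2, 5.5]
opening: 0.0467
gripper_force: 30.0
```

```bash
python3 - <<'E'
from h import *
o=ctrl.get_obs();print(o['clock'],o['tool_pos'],o['orientation'],o['force'],o['moment'])
E
```

```text
22.05 [0.55820467 0.10475852 0.05765665] [-1.79951539e+02  8.62705173e-02 -1.33685483e+02] [0.07734647 0.17729638 5.47742393] [ 0.06632723 -0.09371676 -0.08104875]
```

Scaled: -0.22 cm is -0.0037, -0.2 cm is -0.0033, -47 degrees is -0.2611.

Emit:
send_rows --plan '[[[0,0,-0.001,0,0,-0.0333],[0,0,-0.0013,0,0,-0.0667],[0,0,-0.0017,0,0,-0.1],[0,0,-0.002,0,0,-0.1333],[0,0,-0.0023,0,0,-0.1667],[0,0,-0.0028,0,0,-0.2],[0,0,-0.0033,0,0,-0.2333],[0,0,-0.0037,0,0,-0.2611]]]'

```text
clock: 22.72
tool_pos: [0.5572, 0.1044, 0.0588]
orientation: [180.0, -0.0, -86.4]
force: [0.3, -0.3, -0.8]
opening: 0.0466
gripper_force: 30.0
```

Scaled: -0.16 cm is -0.0027, -0.15 cm is -0.0025, -44.5 degrees is -0.2472.

Emit:
send_rows --plan '[[[0,0,-0.0005,0,0,-0.0333],[0,0,-0.001,0,0,-0.0667],[0,0,-0.0013,0,0,-0.1],[0,0,-0.0017,0,0,-0.1333],[0,0,-0.002,0,0,-0.1667],[0,0,-0.0023,0,0,-0.2],[0,0,-0.0025,0,0,-0.2278],[0,0,-0.0027,0,0,-0.2472]]]'

```text
clock: 23.38
tool_pos: [0.5571, 0.1044, 0.0604]
orientation: [180.0, 0.0, -41.9]
force: [0.3, 0.3, -0.5]
opening: 0.0464
gripper_force: 30.0
```

Emit:
send_rows --plan '[[[0,0,0,0,0,0],[0,0,0,0,0,0],[0,0,0,0,0,0],[0,0,0,0,0,0]]]'

```text
clock: 23.72
tool_pos: [0.5573, 0.1044, 0.0606]
orientation: [180.0, 0.0, -42.4]
force: [-0.0, -0.4, -0.6]
opening: 0.0466
gripper_force: 30.0
```

```bash
python3 - <<'E'
from h import *
o=ctrl.get_obs();print(o['clock'],o['tool_pos'],o['orientation'],o['force'],o['moment'],o['opening'],o['gripper_force'],o['qvel'].round(2))
s=snap('wrist','w9');t=snap('scene','s9')
u,v=map(int,proj(t,[.557,.104,.07]));a=t['img'][v-50:v+50,u-50:u+50]
cv2.imwrite('pics/s9c.png',np.hstack([cv2.resize(x,(390,390),interpolation=cv2.INTER_CUBIC) for x in(a,s['img'][90:290,215:415])])[:,:,::-1])
E
```

```text
23.7167 [0.55733092 0.10444769 0.06057924] [ 1.79991204e+02  5.14946918e-03 -4.24222575e+01] [-0.02831665 -0.41677585 -0.57009194] [ 0.00084847 -0.01355048 -0.03628193] 0.04664907973104798 29.999843342229724 [-0.03 -0.16  0.    0.11  0.03  0.11]
```

View pics/s9c.png

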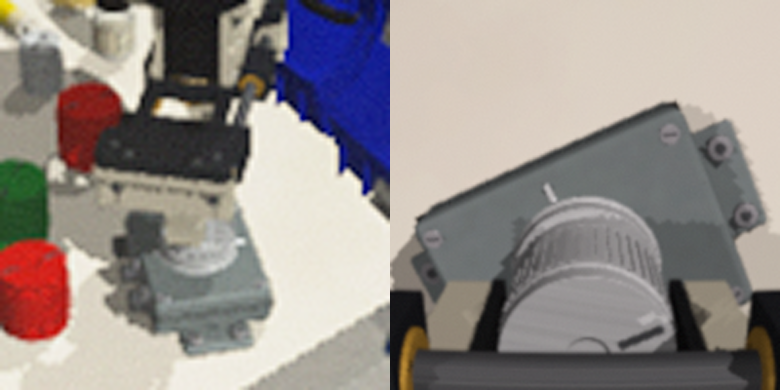

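The cap sits square on the tube in the fingers. Its rib at (640,338) is about 90° from the logger's rib at (548,192), and its edge is about 3 mm above the shoulder.

```bash
python3 -c "
from plant import ctrl
print(ctrl.close_job())"
```

```text
the job is handed in; nothing more can be done
None
```

I handed the job in at about 24 s, but no verdict came back. cell_c is down in the tube; the end cap was screwed home, backed off about 90° (edge about 3 mm above the shoulder), and is still held at 30 N.

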